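# Fish the chip plug out of the lathe chuck with the chip hook

## Robot

A 6-joint arm with a two-finger parallel gripper is mounted at the origin on the work surface. World frame = base frame: x ahead of the robot, y to its left, z up, the work surface at z = 0. Lengths are in m, angles in rad, forces in N, time in s.
With the tool pointing down it reaches from about 0.275 to 0.85 m from the base axis. Payload 19 kg.
Tool frame: the origin (TCP) lies midway between the tips of the shut fingers; the grasp point (between the pads) lies bot.grip_depth behind it (bot.grip_depth is the distance from the TCP to the grasp point, in m); z points along the fingers, x is the direction in which the jaws open and shut, and the axes are right-handed (so a half turn about z gives the same grasp; the last joint's range is limited). The gripper opens to 85 mm and grips with 20 to 120 N. Pads are 22 mm wide; open, the fingers measure 114 mm over their backs; the gripper's body (76 mm by 85 mm) begins 54 mm behind the grasp point. The pads swing forward as they close: fully open they stand 13 mm farther back than shut.
Start: joints at [-1.264, 0.15, 1.437, -0, 1.554, -0.134], TCP at [0.245, -0.52, 0.231] pointing down, gripper open.
Joint ranges: [-2.8, 2.8], [-0.68, 2.1], [0.12, 2.68], [-1.39, 4.53], [0.16, 2.79], [-2.81, 2.81]. Speed limits (rad/s): [1.89, 1.89, 2.22, 3.01, 3.01, 3.01].

## Interface

Orientations are given as a 3x3 rotation matrix whose columns are the frame's x, y, z axes.
In Python, from bench import bot gives the robot as it stands.
- The arm moves only by the tool servo_tool, never from a script. Its argument "targets" is a list of rows, each a list of 2 entries, a list of its own where there are three numbers: the shift along the tool's x, y, z in cm, then the turn, a rotation vector about the tool's x, y, z in degrees. A call has 1 to 8 rows; each row shifts and turns the commanded pose from where the row before left it, along the tool's axes as they then stand; what a row does not reach is not made up. A row lasts 1/10 s, in which the tool goes at most 50 mm and 8.59 degrees, less where a joint would pass 70% of its speed; a pose out of reach is approached as far as the arm can. A call with a gripper value outside its range is refused whole. "fingers" is the opening, from 0 (shut) to 1 (fully open), set as the call begins (left out, the last holds). The fingers move at their own pace and stop on an object; "grip_force" is the grip in N (left out, the last holds). Time passes only in rows, so rows that do not move let the fingers close. It gives the time, the measured TCP pose, the force and the opening at its end, in the units of the state.
- bot.state(): the state, without advancing time (a new reading comes with each control period).
- bot.camera(name): name is "scene" or "top" or "wrist"; returns a dict with "image" (400x640x3 uint8, red, green, blue), "intrinsics" (3x3 intrinsics, pixels), "cam_to_world" (4x4, takes a point from camera to world coordinates). Camera axes: x right, y up, looking along -z (the intrinsics and any distortion apply to the point x, -y, -z); pixel columns grow to the right and rows downward; lengths in m; the calibration is good to about 2 mm. A picture is of the moment at which its call begins. There is no depth.
- bot.hand_in(): hands the job in, once; it reports no verdict.
Trained networks look in a picture, given as the dict that the camera call returned (one of the last four; its "shot" number tells which), for a name from the list of things; names that differ only in an ending like _2 or _b are one class to them, and where a whole thing is asked for, a point or a joint stands for the part that bears it (a point fixed in the world has none). Each returns a list of dicts, best first, with "score" (0 to 1); they miss things now and then, are a little off and sometimes report something else, mostly with a low value. They report only what shows in the picture. A call takes as long as a camera call. They do not tell look-alikes from the thing itself.
- bot.spot_in(picture, name): "extent" ([left, top, right, bottom] in pixels, round what is visible of it).
- bot.outline_of(picture, name): "mask" (400x640 bool, what is visible of it) and "extent" ([left, top, right, bottom] in pixels, round what is visible of it).
- bot.landmark_of(picture, name): "uv" ([column, row] in pixels: a listed point, or the origin of a listed thing).
The state is a dict: "clock": time; "joints": joint angles; "dq": joint speeds; "joint_torque": joint torques, N m; "tool_pos": TCP position; "tool_rot": TCP orientation; "contact_force": force on the tool from outside, world axes, zero at the start; "moment": the same for the moment, N m; "finger_gap": finger opening in m.
Only numpy, scipy, OpenCV 4.12 (cv2) and the standard library are available. Lean on these libraries where they do the work, as an engineer would, in place of code of your own. Each camera call takes 0.05 s, during which the arm holds its last target. There are 200 camera calls.

## Task

The chip plug is right at the bottom of the chuck's bore. Take the chip hook from the rack, catch the plug's wire bail with it, draw the plug up out of the chuck and stand it upright in the steel parts tray without dropping it, then hang the hook back in the rack. Keep your fingers off the plug, and leave the reamer, the chuck key and the oil can where they are.

Things in the scene. Friction and masses are not known exactly. Their poses are not given: they have to be found in the camera images.
- chuck: 200 mm three-jaw lathe chuck lying face up on a 6 mm wooden disc; fixed. Origin: underside of the disc on the bore's axis, z up. The plain bore, 62 mm in diameter, runs from the disc's top (z = 6 mm) up to the face (z = 108 mm). Three jaws 22 mm wide, at 0, 120 and 240 degrees from x, stand on the face up to z = 140 mm, from 35 to 101 mm off the axis; nothing overhangs the bore.
- chuck_mouth (a point): The centre of the bore's mouth, level with the chuck's face (z = 108 mm on the chuck).
- plug: Blackened steel chip plug, a hollow disc 58 mm in diameter and 30 mm tall, 0.25 to 0.5 kg, standing loose on the wood at the bottom of the bore, 2 mm play all round. Origin: centre of its underside, z up. A folding U-shaped wire bail is hinged on its top (see bail_hinge). Lifted by the bail it hangs upright, the wire's centre at the crown 69 mm above its underside.
- bail_hinge (a point): Middle of the bail's hinge line, on the plug's axis, 5 mm above its top (35 mm above its underside); the line runs along y, axes as the plug's. Bail: 4.4 mm steel wire, 34 mm from hinge line to the wire's centre at the crown, 39 mm wide inside, narrowing to the crown, which peaks over the middle. It swings freely and stops 0.5 rad either side of upright.
- bail_lean (a point): Same point as bail_hinge. The bail has fallen against one of its stops, towards this frame's +x or -x: which one this pose does not tell, so look or feel. Its crown is then 16 mm to that side of the plug's axis, the wire's centre 30 mm above the hinge line. A tool can come straight down inside the bail, between 14 mm to one side of the axis and 14 mm to the other, whichever way it lies.
- hook: Chip hook, 176 mm long, 0.16 kg, hanging upright in a rack notch, loose. Origin: on the shank's axis at the underside of the guard, z up along the handle. Guard: disc 40 mm across, z = 0 to 4 mm, rests on the rack's sheet. Wooden handle, square section 22 x 22 mm, flats facing its x and y axes, z = 4 to 74 mm, end cap to 78 mm. Shank 6 mm thick, straight down to z = -95 mm.
- hook_foot (a point): Where the shank's centre line meets the foot's, 95 mm below the guard's underside; axes as the hook's. The 5 mm thick foot runs from here 16 mm along +x (between centres), then turns up: the tip's top is 12.5 mm above this point. Lowest point of the tool 3 mm below this. The loop wire sits on the foot between shank and tip, a gap of 10 mm.
- reamer: Graphite cone reamer with a round aluminium handle and the same guard, 174 mm long, hanging in the rack in another notch; loose; to be left alone. Origin as the hook's.
- rack: Grey steel bench rack, fixed. Origin: centre of its foot at bench level, z up. Its top is a level sheet, upper face at z = 125 mm, x = -45 to 37 mm, y = -110 to 110 mm, with three notches 12 mm wide at y = -70, 0 and 70 mm, open at the front edge (-x, towards the robot) and ending at x = 6 mm. A tool hangs in a notch by its guard, at about x = 0, and slides out along -x.
- rack_notch (a point): Middle notch (empty), at the place where a tool's shank hangs, level with the sheet's upper face; axes as the rack's. The sheet is 4 mm thick; below the notches it is free down to the foot plate, 120 mm lower; two upright straps at its ends (y = -100 and 100 mm) carry the sheet 35 mm behind (+x).
- tray: Shallow steel parts tray, fixed, 170 mm (x) x 240 mm (y) x 22 mm tall, walls 4 mm, floor 4 mm thick. Origin: centre of its underside.
- chuck_key: T-handled chuck key lying on the bench, loose, 110 mm long, its bar 120 mm across; to be left alone. Origin under the middle of the bar.
- oil_can: Metal can 64 mm in diameter, 150 mm tall, standing on the bench, loose; to be left alone. Origin: centre of its underside.
Things that resemble listed ones, but are neither listed nor needed, are in the scene too. What is shaped like the hook but yellow is not meant.

How it is judged:
By the outcome, as a careful person would: the job done as asked, in the order asked, and still so for the second after the job is handed in, with the robot touching nothing.
It also fails if it takes over 72 s, if anything falls off the work surface, if the arm or the gripper's body presses on something with over 40 N, if the wrist force passes 120 N, or if a joint passes its speed limit or range.

## Working session

There is one attempt and no reset: what is moved stays moved. The work goes in short steps, Python scripts to look and compute and a tool call to move; the robot and the scene stay as the last step left them, time stands still between calls to the robot, and variables do not carry over. Pictures are saved under pics/ and viewed, about 8 in all and at most 12, crops included, and the job is handed in when it is done.

Besides the shell and the picture viewer there is one more tool, called after "Emit:" as a command line: name --argument value ..., lists and objects as JSON in quotes. servo_tool: Moves the arm, as the interface text tells. Its arguments: {"type":"object","properties":{"targets":{"type":"array","items":{"type":"array"}},"fingers":{"type":"number"},"grip_force":{"type":"number"}},"required":["targets"]}

```bash
mkdir -p pics; cat > h.py <<'E'
import numpy as np, cv2
from bench import bot
def ray(p,uv):
    K=np.array(p["intrinsics"]);T=np.array(p["cam_to_world"])
    d=np.linalg.inv(K)@[uv[0],uv[1],1]; d=T[:3,:3]@[d[0],-d[1],-d[2]]
    return T[:3,3],d/np.linalg.norm(d)
def onz(p,uv,z):
    o,d=ray(p,uv); return o+d*(z-o[2])/d[2]
def tri(rs):
    A=0;b=0
    for o,d in rs:
        M=np.eye(3)-np.outer(d,d);A=A+M;b=b+M@o
    x=np.linalg.solve(A,b)
    return x,[float(np.linalg.norm((np.eye(3)-np.outer(d,d))@(x-o))) for o,d in rs]
def proj(p,X):
    K=np.array(p["intrinsics"]);T=np.array(p["cam_to_world"])
    c=T[:3,:3].T@(np.array(X)-T[:3,3]); q=K@[c[0],-c[1],-c[2]]; return q[:2]/q[2]
def save(p,n,crop=None,s=1):
    im=p["image"][:,:,::-1]
    if crop: l,t,r,b=crop; im=im[t:b,l:r]
    cv2.imwrite("pics/"+n,cv2.resize(im,None,fx=s,fy=s,interpolation=cv2.INTER_CUBIC))
E
python3 - <<'E'
from h import *
np.set_printoptions(precision=3,suppress=True)
print(bot.grip_depth,bot.state())
P={n:bot.camera(n) for n in("scene","top")}
for n,p in P.items():
    save(p,n+"0.png"); print(n,np.array(p["cam_to_world"]),p["intrinsics"])
    for t in "chuck_mouth bail_hinge bail_lean plug hook hook_foot reamer rack rack_notch tray chuck_key oil_can chuck".split():
        print(n,t,[(np.round(d["uv"],1).tolist(),round(d["score"],2)) for d in bot.landmark_of(p,t)[:4]])
a=np.vstack([P["scene"]["image"],P["top"]["image"]])[:,:,::-1]
E
```

```text
0.0187 {'clock': 0.0, 'joints': array([-1.264,  0.151,  1.438,  0.   ,  1.554, -0.134]), 'dq': array([ 0.001,  0.   ,  0.001,  0.   , -0.001,  0.001]), 'joint_torque': array([  0.   , -71.305, -57.086,  -0.   ,   0.009,   0.   ]), 'tool_pos': array([ 0.245, -0.52 ,  0.231]), 'tool_rot': array([[ 0.427, -0.904, -0.   ],
       [-0.904, -0.427,  0.001],
       [-0.001, -0.   , -1.   ]]), 'contact_force': array([ 0.245, -0.472, -0.273]), 'moment': array([ 0.005, -0.007, -0.019]), 'finger_gap': 0.08543941346527342}
scene [[-0.787 -0.422  0.451  1.029]
 [ 0.617 -0.515  0.595  0.652]
 [-0.019  0.746  0.666  0.853]
 [ 0.     0.     0.     1.   ]] [[436.531   0.    316.786]
 [  0.    436.531 204.37 ]
 [  0.      0.      1.   ]]
scene chuck_mouth [([329.6, 206.8], 0.72)]
scene bail_hinge [([323.7, 234.2], 0.19)]
scene bail_lean []
scene plug []
scene hook [([459.8, 232.5], 0.97), ([430.2, 211.7], 0.68), ([397.0, 244.6], 0.66)]
scene hook_foot [([395.3, 273.6], 0.89), ([423.4, 237.9], 0.88), ([454.8, 255.2], 0.82)]
scene reamer [([399.3, 245.6], 0.64)]
scene rack [([409.6, 300.9], 0.97)]
scene
[... 276 characters left out ...]
87  1.136]
 [ 0.     0.     0.     1.   ]] [[489.652   0.    319.438]
 [  0.    489.652 194.101]
 [  0.      0.      1.   ]]
top chuck_mouth [([314.5, 210.9], 0.74), ([455.3, 229.2], 0.71)]
top bail_hinge [([319.0, 212.5], 0.74)]
top bail_lean [([318.0, 212.5], 0.61)]
top plug [([323.4, 215.5], 0.76)]
top hook [([244.3, 305.6], 0.81), ([214.4, 227.3], 0.73), ([198.3, 312.1], 0.68)]
top hook_foot [([245.9, 300.3], 0.83), ([210.0, 304.7], 0.71)]
top reamer [([150.6, 217.9], 0.8)]
top rack [([198.0, 225.5], 0.9)]
top rack_notch [([185.1, 218.7], 0.89)]
top tray [([453.1, 230.3], 0.96)]
top chuck_key [([343.3, 112.5], 0.62)]
top oil_can [([250.8, 124.7], 0.68)]
top chuck [([323.2, 212.2], 0.77)]
```

View pics/scene0.png

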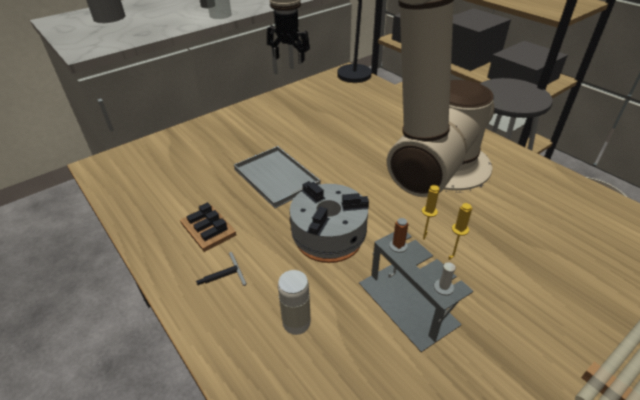

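View pics/top0.png

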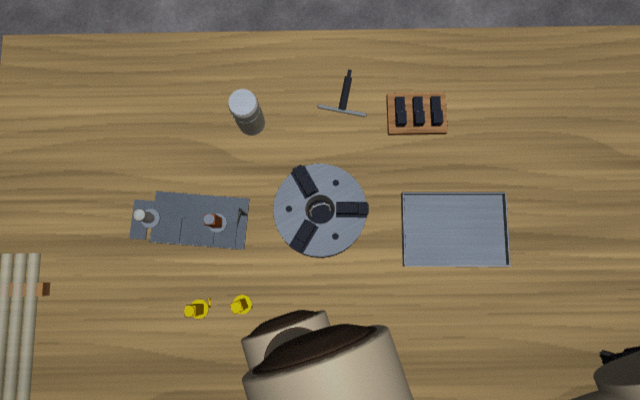

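The scene view shows the rack at (415,290), with a brown-handled hook at (399,235) and a white or aluminium handle, the reamer, at (446,275). Two yellow look-alike hooks stand in front at (433,200) and (463,218). From the top, the brown hook is at (214,222), the reamer at (146,216), the yellow ones at (197,310) and (242,304), the bore at (320,210) and the tray at (455,230). The wooden-handled one hanging in the rack is the one meant. I'll confirm it in a crop.

```bash
python3 - <<'E'
from h import *
np.set_printoptions(precision=4,suppress=True)
s=bot.camera("scene");t=bot.camera("top")
def T(n,a,b):
    x,r=tri([ray(s,a),ray(t,b)]);print(n,x,np.round(r,4))
T("hook",(397,244.6),(214.4,227.3));T("rack",(409.6,300.9),(198,225.5));T("notch",(416.7,266.8),(185.1,218.7))
T("yel",(459.8,232.5),(198.3,312.1));T("yel2",(430.2,211.7),(244.3,305.6))
T("mouth",(329.6,206.8),(314.5,210.9));T("tray",(279.1,173.5),(453.1,230.3));T("can",(297.8,323.1),(250.8,124.7))
T("chuck",(327.2,236.7),(323.2,212.2));T("key",(236.2,268.1),(343.3,112.5))
print("hinge top z=.041",onz(t,(319,212.5),.041),"mouth",onz(t,(314.5,210.9),.108))
a=cv2.resize(s["image"][180:340,340:500],(400,400),interpolation=cv2.INTER_CUBIC)
b=cv2.resize(t["image"][170:250,120:200+50][:, :],(650,400),interpolation=cv2.INTER_CUBIC)[:,:400+0]
c=cv2.resize(t["image"][155:265,265:375],(400,400),interpolation=cv2.INTER_CUBIC)
cv2.imwrite("pics/crop1.png",np.hstack([a,c])[:,:,::-1])
E
```

```text
hook [0.477  0.2283 0.1264] [0.0049 0.0049]
rack [0.4915 0.2964 0.0007] [0.0016 0.0016]
notch [0.4926 0.2947 0.1226] [0.0006 0.0006]
yel [0.3011 0.2702 0.0857] [0.0015 0.0015]
yel2 [0.3102 0.1765 0.0931] [0.0033 0.0033]
mouth [0.5078 0.0227 0.1151] [0.0027 0.0027]
tray [ 0.4656 -0.288   0.0162] [0.0035 0.0035]
can [ 0.7318  0.1771 -0.0022] [0.0008 0.0008]
chuck [0.5136 0.0088 0.0008] [0.0043 0.0043]
key [ 0.7586 -0.0473  0.0008] [0.0007 0.0007]
hinge top z=.041 [0.5113 0.0154 0.041 ] mouth [0.5067 0.0247 0.108 ]
```

View pics/crop1.png

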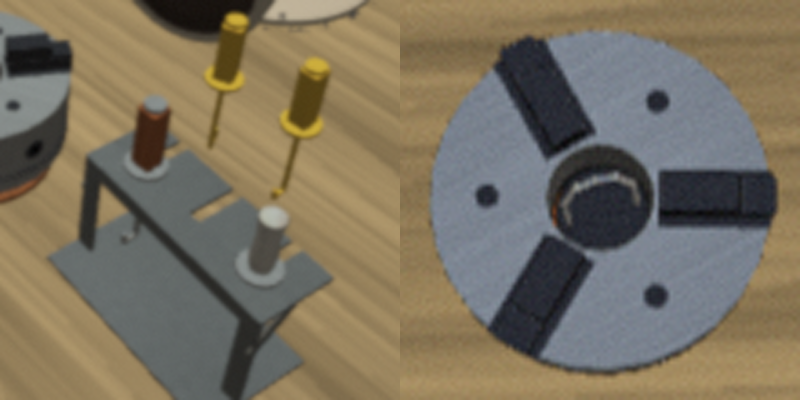

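The brown-handled hook hangs in the rack's chuck-side notch: guard at crop (148,165), steel foot at (125,237), scene (390,275). The yellow pair stands free, so those are decoys. In the bore the bail's bright arc peaks at crop (605,178), with its ends at (565,215) and (640,205), so it leans towards world +x. Next I move over the chuck for a close look.

```bash
cat >> h.py <<'E'
from scipy.spatial.transform import Rotation as Ro
def yaw():
    R=np.array(bot.state()["tool_rot"]);return np.degrees(np.arctan2(R[1,0],R[0,0]))
def plan(goal,yawg=None,n=8,p0=None,y0=None):
    "rows for a straight move, tool pointing down"
    p0=np.array(bot.state()["tool_pos"] if p0 is None else p0); y0=yaw() if y0 is None else y0
    yawg=y0 if yawg is None else yawg
    D=(np.array(goal)-p0)/n; dy=(yawg-y0)/n; out=[]
    for i in range(n):
        a=np.radians(y0+dy*i); x=np.array([np.cos(a),np.sin(a),0]);y=np.array([np.sin(a),-np.cos(a),0])
        out.append([[round(100*float(D@x),2),round(100*float(D@y),2),round(-100*float(D[2]),2)],[0,0,round(-float(dy),2)]])
    print(str(out).replace(" ",""), "dist/row mm",np.linalg.norm(D)*1000)
E
python3 - <<'E'
from h import *
print(yaw());r=plan([.40,-.2,.34],-30,8); plan([.42,.02,.34],0,8,p0=[.40,-.2,.34],y0=-30)
E
```

```text
-64.74352870112217
[[[-2.79,-3.46,-1.36],[0,0,-4.34]],[[-2.52,-3.66,-1.36],[0,0,-4.34]],[[-2.24,-3.84,-1.36],[0,0,-4.34]],[[-1.94,-4.0,-1.36],[0,0,-4.34]],[[-1.63,-4.13,-1.36],[0,0,-4.34]],[[-1.32,-4.24,-1.36],[0,0,-4.34]],[[-0.99,-4.33,-1.36],[0,0,-4.34]],[[-0.66,-4.39,-1.36],[0,0,-4.34]]] dist/row mm 46.464983356643614
[[[-1.16,-2.51,-0.0],[0,0,-3.75]],[[-0.99,-2.58,-0.0],[0,0,-3.75]],[[-0.82,-2.64,-0.0],[0,0,-3.75]],[[-0.65,-2.68,-0.0],[0,0,-3.75]],[[-0.47,-2.72,-0.0],[0,0,-3.75]],[[-0.29,-2.75,-0.0],[0,0,-3.75]],[[-0.11,-2.76,-0.0],[0,0,-3.75]],[[0.07,-2.76,-0.0],[0,0,-3.75]]] dist/row mm 27.613402542968153
```

Emit:
servo_tool --targets '[[[-2.8, -3.5, -1.4], [0, 0, -4.3]], [[-2.5, -3.7, -1.4], [0, 0, -4.3]], [[-2.2, -3.8, -1.4], [0, 0, -4.3]], [[-1.9, -4.0, -1.4], [0, 0, -4.3]], [[-1.6, -4.1, -1.4], [0, 0, -4.3]], [[-1.3, -4.2, -1.4], [0, 0, -4.3]], [[-1.0, -4.3, -1.4], [0, 0, -4.3]], [[-0.7, -4.4, -1.4], [0, 0, -4.3]]]'

```text
clock: 2.3
tool_pos: [0.4014, -0.2001, 0.3441]
tool_rot: [[0.864, -0.503, 0.001], [-0.503, -0.864, -0.0], [0.001, 0.0, -1.0]]
contact_force: [0.5, -0.8, 0.3]
finger_gap: 0.0857
```

Emit:
servo_tool --targets '[[[-1.2, -2.5, 0], [0, 0, -3.8]], [[-1.0, -2.6, 0], [0, 0, -3.8]], [[-0.8, -2.6, 0], [0, 0, -3.8]], [[-0.6, -2.7, 0], [0, 0, -3.8]], [[-0.5, -2.7, 0], [0, 0, -3.8]], [[-0.3, -2.8, 0], [0, 0, -3.8]], [[-0.1, -2.8, 0], [0, 0, -3.8]], [[0, 0, 0], [0, 0, 0]]]'

```text
clock: 3.1
tool_pos: [0.4193, -0.0062, 0.3436]
tool_rot: [[0.998, -0.06, 0.001], [-0.06, -0.998, 0.001], [0.001, -0.001, -1.0]]
contact_force: [-0.4, 0.2, -0.0]
finger_gap: 0.0856
```

```bash
python3 - <<'E'
from h import *
np.set_printoptions(precision=4,suppress=True)
s=bot.state();print(s["tool_pos"],yaw(),s["clock"],s["contact_force"])
w=bot.camera("wrist");print(np.array(w["cam_to_world"]))
for t,z in(("chuck_mouth",.108),("bail_hinge",.041),("bail_lean",.041),("plug",.006),("hook",.125),("hook_foot",.03)):
    for d in bot.landmark_of(w,t)[:2]: print(t,d["uv"],d["score"],onz(w,d["uv"],z))
save(w,"w1.png")
E
```

```text
[ 0.4193 -0.0062  0.3436] -3.4471690018043812 3.1 [-0.3868  0.2471 -0.0419]
[[ 0.9983  0.0568  0.016   0.4231]
 [-0.059   0.9553  0.2896  0.0673]
 [ 0.0011 -0.2901  0.957   0.4868]
 [ 0.      0.      0.      1.    ]]
chuck_mouth [398.2, 139.7] 0.73 [0.5102 0.0135 0.108 ]
bail_hinge [387.2, 134.2] 0.93 [0.5108 0.0121 0.041 ]
bail_lean [384.9, 130.2] 0.81 [0.5077 0.0176 0.041 ]
plug [384.2, 130.1] 0.78 [0.5134 0.0139 0.006 ]
hook_foot [236.1, 13.2] 0.84 [0.3257 0.1707 0.03  ]
hook_foot [359.2, 310.6] 0.35 [ 0.4677 -0.2701  0.03  ]
```

View pics/w1.png

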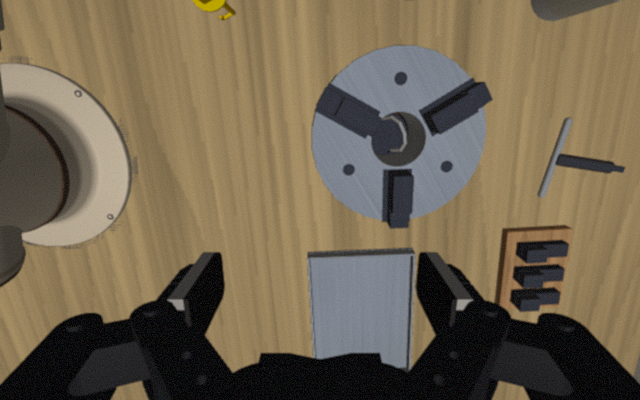

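The wrist view is from above the chuck. The bore is at (398,138), and the bail's arc lies to the right at (402,133), so it leans to world +x. The tray is at (360,310). Next, over the hook.

```bash
python3 - <<'E'
from h import *
plan([.47,.20,.345],0,8)
s=bot.camera("scene")
H=np.array([.482,.227,.125]); f=H-[0,0,.095]
print("guard",proj(s,H),"foot",proj(s,f))
for a in range(-180,180,45):
    d=np.array([np.cos(np.radians(a)),np.sin(np.radians(a)),0])*.016+[0,0,.008]
    print(a,proj(s,f+d)-proj(s,f))
E
```

```text
[[[0.46,-2.65,-0.02],[0,0,-0.48]],[[0.48,-2.65,-0.02],[0,0,-0.48]],[[0.5,-2.64,-0.02],[0,0,-0.48]],[[0.52,-2.64,-0.02],[0,0,-0.48]],[[0.55,-2.64,-0.02],[0,0,-0.48]],[[0.57,-2.63,-0.02],[0,0,-0.48]],[[0.59,-2.63,-0.02],[0,0,-0.48]],[[0.61,-2.62,-0.02],[0,0,-0.48]]] dist/row mm 26.916139403398226
guard [397.14875855 245.80917592] foot [393.03860531 272.84687492]
-180 [ 5.03671253 -5.41483936]
-135 [ 0.26156569 -7.28622282]
-90 [-4.46520327 -6.17219485]
-45 [-6.43540891 -2.69500201]
0 [-4.44859634  1.15968742]
45 [0.39370131 3.10350619]
90 [5.20730178 1.94567266]
135 [ 7.11035263 -1.60394866]
```

Emit:
servo_tool --targets '[[[0.5, -2.6, 0], [0, 0, -0.5]], [[0.5, -2.6, 0], [0, 0, -0.5]], [[0.5, -2.6, 0], [0, 0, -0.5]], [[0.5, -2.6, 0], [0, 0, -0.5]], [[0.6, -2.6, 0], [0, 0, -0.5]], [[0.6, -2.6, 0], [0, 0, -0.5]], [[0.6, -2.6, 0], [0, 0, -0.5]], [[0, 0, 0], [0, 0, 0]]]'

```text
clock: 4.3
tool_pos: [0.4649, 0.1736, 0.3428]
tool_rot: [[1.0, -0.003, -0.001], [-0.003, -1.0, 0.001], [-0.001, -0.0, -1.0]]
contact_force: [0.3, 0.2, -1.0]
finger_gap: 0.0852
```

```bash
python3 - <<'E'
from h import *
np.set_printoptions(precision=4,suppress=True)
s=bot.state();print(s["tool_pos"],yaw(),s["clock"])
w=bot.camera("wrist");sc=bot.camera("scene");t=bot.camera("top")
for n in("hook","hook_foot","rack_notch","rack","reamer"):
    for d in bot.landmark_of(w,n)[:3]: print(n,np.array(d["uv"]),d["score"],onz(w,d["uv"],.125))
for d in bot.outline_of(w,"hook")[:2]: print(d["extent"],d["score"])
a=cv2.resize(w["image"][60:260,180:440],(520,400),interpolation=cv2.INTER_CUBIC)
b=cv2.resize(sc["image"][230:290,365:407],(280,400),interpolation=cv2.INTER_CUBIC)
cv2.imwrite("pics/w2.png",np.hstack([a,b])[:,:,::-1])
E
```

```text
[0.4649 0.1736 0.3428] -0.14450480929267306 4.3
hook [191.8 155.5] 0.77 [0.3229 0.1837 0.125 ]
hook [335.4 112.4] 0.69 [0.481  0.2298 0.125 ]
hook_foot [205.3  78.9] 0.91 [0.346  0.2636 0.125 ]
hook_foot [217.9 144.6] 0.8 [0.3529 0.1957 0.125 ]
hook_foot [357.5 285.5] 0.49 [0.5112 0.0198 0.125 ]
rack_notch [340.4  43.6] 0.97 [0.4852 0.2969 0.125 ]
rack [337.7  59.9] 0.69 [0.4827 0.2817 0.125 ]
[132.1, 58.0, 218.2, 97.3] 0.8
[316.9, 92.5, 354.7, 137.6] 0.79
```

View pics/w2.png

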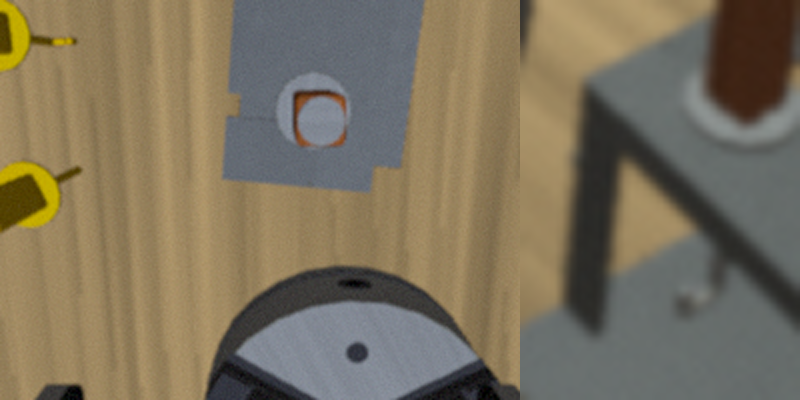

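The hook's guard is centred at crop (313,110), i.e. wrist pixel (336,115), with its square handle within about 2° of the image axes. In the scene crop the foot runs from the shank at (720,275) to a tip at (685,300), so it points to world +x, as the bail needs. I'll descend over it.

```bash
python3 - <<'E'
from h import *
plan([.481,.228,.245],-2,5); 
E
```

```text
[[[0.33,-1.14,1.97],[0,0,0.34]],[[0.32,-1.14,1.97],[0,0,0.34]],[[0.31,-1.14,1.97],[0,0,0.34]],[[0.31,-1.14,1.97],[0,0,0.34]],[[0.3,-1.14,1.97],[0,0,0.34]]] dist/row mm 22.972007678841788
```

Emit:
servo_tool --targets '[[[0.3, -1.1, 2.0], [0, 0, 0.4]], [[0.3, -1.1, 2.0], [0, 0, 0.4]], [[0.3, -1.1, 2.0], [0, 0, 0.4]], [[0.3, -1.1, 2.0], [0, 0, 0.4]], [[0.3, -1.1, 2.0], [0, 0, 0.4]], [[0, 0, 0], [0, 0, 0]], [[0, 0, 0], [0, 0, 0]]]'

```text
clock: 5.45
tool_pos: [0.4804, 0.2262, 0.2439]
tool_rot: [[0.999, -0.039, -0.0], [-0.039, -0.999, -0.0], [-0.0, 0.0, -1.0]]
contact_force: [-0.4, 0.5, 0.9]
finger_gap: 0.0852
```

```bash
python3 - <<'E'
from h import *
np.set_printoptions(precision=4,suppress=True)
s=bot.state();print(s["tool_pos"],yaw(),s["clock"])
w=bot.camera("wrist");sc=bot.camera("scene");t=bot.camera("top")
for n in("hook","rack_notch"):
    for d in bot.landmark_of(w,n)[:3]: print(n,np.array(d["uv"]),d["score"],onz(w,d["uv"],.125))
for d in bot.outline_of(w,"hook")[:2]: print(d["extent"],d["score"])
save(w,"w3.png")
E
```

```text
[0.4804 0.2262 0.2439] -2.2232086787939744 5.45
hook [119.9 142. ] 0.89 [0.3232 0.2703 0.125 ]
hook [145.7 234.5] 0.78 [0.3284 0.1905 0.125 ]
hook [322.6 184.5] 0.65 [0.4825 0.2294 0.125 ]
rack_notch [326.4  98. ] 0.62 [0.4878 0.2976 0.125 ]
[79.3, 202.3, 192.5, 292.8] 0.96
[37.5, 120.9, 181.6, 173.9] 0.64
```

View pics/w3.png

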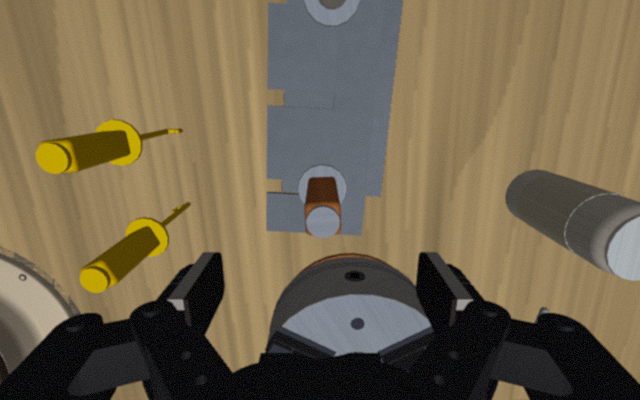

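Close view: guard at (323,187), handle cap at (322,222), straight under the fingers and aligned with them. I'll go down and grip.

Emit:
servo_tool --targets '[[[0.2, -0.2, 2.0], [0, 0, 0]], [[0, 0, 2.0], [0, 0, 0]], [[0, 0, 2.0], [0, 0, 0]], [[0, 0, 1.7], [0, 0, 0]], [[0, 0, 1.5], [0, 0, 0]], [[0, 0, 0], [0, 0, 0]], [[0, 0, 0], [0, 0, 0]]]'

```text
clock: 6.45
tool_pos: [0.4827, 0.2284, 0.152]
tool_rot: [[0.999, -0.039, 0.0], [-0.039, -0.999, 0.0], [0.0, -0.0, -1.0]]
contact_force: [0.5, 0.2, 0.5]
finger_gap: 0.0853
```

Emit:
servo_tool --targets '[[[0, 0, 0], [0, 0, 0]], [[0, 0, 0], [0, 0, 0]], [[0, 0, 0], [0, 0, 0]], [[0, 0, 0], [0, 0, 0]], [[0, 0, 0], [0, 0, 0]], [[0, 0, 0], [0, 0, 0]], [[0, 0, 0], [0, 0, 0]], [[0, 0, 0], [0, 0, 0]]]' --fingers 0 --grip_force 80

```text
clock: 7.25
tool_pos: [0.4826, 0.2286, 0.1517]
tool_rot: [[0.999, -0.039, 0.0], [-0.039, -0.999, 0.0], [0.0, -0.0, -1.0]]
contact_force: [-0.9, 1.1, 5.0]
finger_gap: 0.0213
```

Emit:
servo_tool --targets '[[[0, 0, -0.4], [0, 0, 0]], [[-1.0, 0, 0], [0, 0, 0]], [[-1.5, 0, 0], [0, 0, 0]], [[-2.0, 0, 0], [0, 0, 0]], [[-2.0, 0, 0], [0, 0, 0]], [[-1.3, 0, 0], [0, 0, 0]], [[0, 0, 0], [0, 0, 0]], [[0, 0, 0], [0, 0, 0]]]'

```text
clock: 8.05
tool_pos: [0.4046, 0.2316, 0.1556]
tool_rot: [[0.999, -0.039, 0.001], [-0.039, -0.999, 0.0], [0.001, -0.0, -1.0]]
contact_force: [-0.2, -0.4, -2.8]
finger_gap: 0.0211
```

Emit:
servo_tool --targets '[[[0, 0, -1.0], [0, 0, 0]], [[0, 0, -2.5], [0, 0, 0]], [[0, 0, -3.0], [0, 0, 0]], [[0, 0, -3.0], [0, 0, 0]], [[0, 0, -3.0], [0, 0, 0]], [[0, 0, -2.5], [0, 0, 0]], [[0, 0, 0], [0, 0, 0]]]'

```text
clock: 8.75
tool_pos: [0.4058, 0.2317, 0.3091]
tool_rot: [[0.999, -0.04, 0.005], [-0.04, -0.999, 0.002], [0.005, -0.002, -1.0]]
contact_force: [-0.2, 0.1, -1.4]
finger_gap: 0.0209
```

```bash
python3 - <<'E'
from h import *
np.set_printoptions(precision=4,suppress=True)
st=bot.state();print(st["tool_pos"],yaw(),st["clock"],st["contact_force"])
w=bot.camera("wrist");sc=bot.camera("scene")
for n in("hook","hook_foot"):
  for p in(w,sc):
    for d in bot.landmark_of(p,n)[:3]: print(n,p["shot"],np.array(d["uv"]),d["score"])
T=st["tool_pos"];f=T-[0,0,.1217];print("exp foot scene",proj(sc,f),"guard",proj(sc,T-[0,0,.0267]))
print("exp foot wrist",proj(w,f),"guard",proj(w,T-[0,0,.0267]))
a=cv2.resize(w["image"][150:400,200:450],(400,400),interpolation=cv2.INTER_CUBIC)
c=proj(sc,T-[0,0,.06]).astype(int)
b=cv2.resize(sc["image"][c[1]-50:c[1]+50,c[0]-50:c[0]+50],(400,400),interpolation=cv2.INTER_CUBIC)
print(c);cv2.imwrite("pics/w4.png",np.hstack([a,b])[:,:,::-1])
plan([.50,.014,.345],0,8)
E
```

```text
[0.4058 0.2317 0.3091] -2.2721930873895446 8.75 [-0.195   0.1169 -1.4091]
hook 13 [240.5 213.9] 0.83
hook 13 [320.  230.2] 0.78
hook 13 [225.5 134.8] 0.61
hook 14 [457.9 228.7] 0.76
hook 14 [434.6 177.1] 0.6
hook 14 [429.5 209.9] 0.57
hook_foot 13 [322.7 190.5] 0.69
hook_foot 13 [244.1 126.7] 0.68
hook_foot 13 [261.2 189.4] 0.62
hook_foot 14 [423.5 239.4] 0.62
hook_foot 14 [449.7 255.2] 0.59
hook_foot 14 [423.8 212.4] 0.58
exp foot scene [425.5996 212.0408] guard [432.3007 178.6075]
exp foot wrist [319.5393 187.6646] guard [320.2929 233.1005]
[429 190]
[[[1.3,2.67,-0.51],[0,0,-0.28]],[[1.29,2.67,-0.51],[0,0,-0.28]],[[1.27,2.68,-0.51],[0,0,-0.28]],[[1.26,2.69,-0.51],[0,0,-0.28]],[[1.25,2.69,-0.51],[0,0,-0.28]],[[1.23,2.7,-0.51],[0,0,-0.28]],[[1.22,2.71,-0.51],[0,0,-0.28]],[[1.21,2.71,-0.51],[0,0,-0.28]]] dist/row mm 30.11439583176235
```

View pics/w4.png

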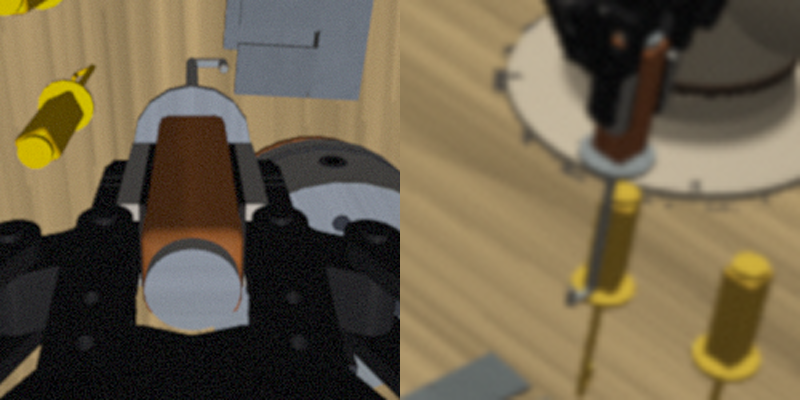

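The hook is held upright: its foot shows at crop (192,65) with the tip at (223,63), pointing along tool +x. The foot's pixel is within 3 px of what I predicted. Now over the chuck.

Emit:
servo_tool --targets '[[[1.3, 2.7, -0.5], [0, 0, -0.3]], [[1.3, 2.7, -0.5], [0, 0, -0.3]], [[1.3, 2.7, -0.5], [0, 0, -0.3]], [[1.2, 2.7, -0.5], [0, 0, -0.3]], [[1.2, 2.7, -0.5], [0, 0, -0.3]], [[1.2, 2.7, -0.5], [0, 0, -0.3]], [[1.2, 2.7, -0.5], [0, 0, -0.3]], [[1.2, 2.7, -0.5], [0, 0, -0.2]]]'

```text
clock: 9.85
tool_pos: [0.4992, 0.0123, 0.3449]
tool_rot: [[1.0, 0.001, -0.001], [0.001, -1.0, 0.0], [-0.001, -0.0, -1.0]]
contact_force: [0.4, 0.7, -2.5]
finger_gap: 0.0211
```

Emit:
servo_tool --targets '[[[0, 0, 0], [0, 0, 0]], [[0, 0, 0], [0, 0, 0]], [[0, 0, 0], [0, 0, 0]]]'

```text
clock: 10.15
tool_pos: [0.4988, 0.014, 0.3449]
tool_rot: [[1.0, 0.001, -0.001], [0.001, -1.0, 0.0], [-0.001, -0.0, -1.0]]
contact_force: [-0.1, 0.3, -1.2]
finger_gap: 0.0213
```

```bash
python3 - <<'E'
from h import *
np.set_printoptions(precision=4,suppress=True)
st=bot.state();print(st["tool_pos"],yaw(),st["clock"],st["contact_force"])
w=bot.camera("wrist");t=bot.camera("top")
for t_,z in(("chuck_mouth",.108),("bail_hinge",.041),("bail_lean",.041),("plug",.006),("chuck",0)):
  for p in (w,t):
    for d in bot.landmark_of(p,t_)[:2]: print(t_,p["shot"],d["uv"],d["score"],onz(p,d["uv"],z))
T=st["tool_pos"]
for nm,z in(("foot",T[2]-.1217),("axis .041",.041),("axis .071",.071)): print(nm,proj(w,[T[0],T[1],z]))
c=proj(w,[.511,.0135,.06]).astype(int);print(c)
b=cv2.resize(w["image"][c[1]-40:c[1]+40,c[0]-50:c[0]+50],(750,600),interpolation=cv2.INTER_CUBIC)
cv2.imwrite("pics/w5.png",b[:,:,::-1])
E
```

```text
[0.4988 0.014  0.3449] 0.07908620688462219 10.15 [-0.0658  0.2552 -1.1901]
chuck_mouth 15 [329.4, 162.0] 0.81 [0.5095 0.0129 0.108 ]
chuck_mouth 16 [316.0, 209.9] 0.62 [0.5088 0.0215 0.108 ]
bail_hinge 15 [331.4, 150.4] 0.9 [0.5141 0.0158 0.041 ]
bail_hinge 16 [320.7, 211.6] 0.54 [0.5133 0.0116 0.041 ]
bail_lean 15 [327.2, 155.3] 0.82 [0.5084 0.009  0.041 ]
bail_lean 16 [321.2, 213.4] 0.53 [0.5092 0.0105 0.041 ]
plug 15 [328.8, 148.8] 0.97 [0.5115 0.0125 0.006 ]
plug 16 [321.9, 217.0] 0.39 [0.505 0.009 0.006]
chuck 15 [328.2, 149.2] 0.97 [0.5108 0.0109 0.    ]
chuck 16 [323.0, 215.7] 0.85 [0.5086 0.0064 0.    ]
foot [320.3366 187.4358]
axis .041 [320.1512 151.6266]
axis .071 [320.1711 155.4799]
[329 154]
```

View pics/w5.png

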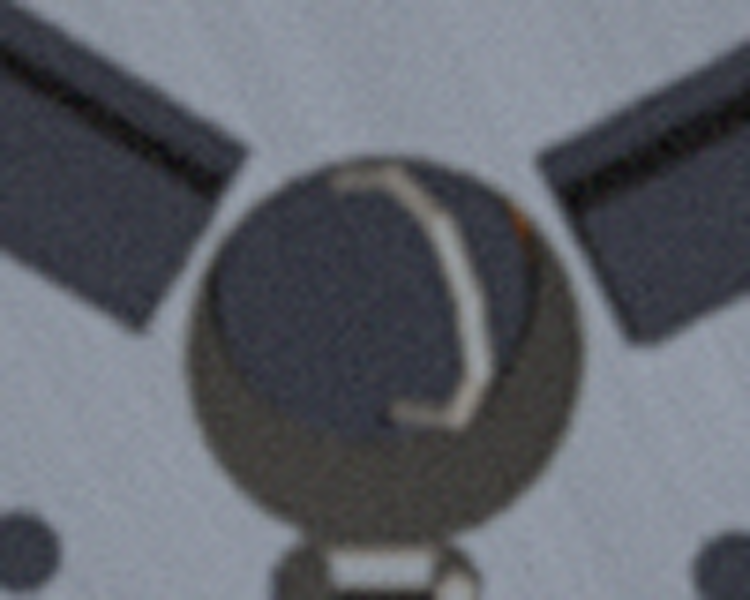

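The bail is clear to see. Its hinge ends are at crop (340,182) and (395,412), and its crown is at (475,300). It leans to +x, with the hinge line turned about 13°. The hook's foot is at the bottom (380,570), pointing right.

```bash
python3 - <<'E'
from h import *
np.set_printoptions(precision=4,suppress=True)
w=bot.camera("wrist")
f=lambda c,z:onz(w,(279+c[0]/7.5,114+c[1]/7.5),z)
A=f((340,182),.041);B=f((395,412),.041);C=f((475,300),.071);M=f((385,348),.108)
print(A,B,"mid",(A+B)/2,"crown",C,"mouth",M,"plugtop",f((372,298),.036))
d=A-B;print("len",np.linalg.norm(d),"yaw of x",np.degrees(np.arctan2(-d[0],d[1])),"lean",C-(A+B)/2)
T=bot.state()["tool_pos"]; print(onz(w,proj(w,T),T[2]))
for z in (.041,.071):print(onz(w,(w["image"].shape[1]/2,190),z))
m=np.array([.5105,.0125]);
for q in(13,):
    u=np.array([np.cos(np.radians(q)),np.sin(np.radians(q))]);g=m-.010*u
    plan([*g,.30],q,4)
E
```

```text
[0.5048 0.0315 0.041 ] [ 0.5153 -0.0107  0.041 ] mid [0.5101 0.0104 0.041 ] crown [0.5275 0.0153 0.071 ] mouth [0.5111 0.0141 0.108 ] plugtop [0.5109 0.0096 0.036 ]
len 0.04347151726312828 yaw of x 13.879399378633217 lean [0.0175 0.0049 0.03  ]
[0.499  0.0135 0.3453]
[ 0.4992 -0.0411  0.041 ]
[ 0.4991 -0.0325  0.071 ]
[[[0.04,0.08,1.13],[0,0,-3.24]],[[0.04,0.08,1.13],[0,0,-3.24]],[[0.03,0.09,1.13],[0,0,-3.24]],[[0.03,0.09,1.13],[0,0,-3.24]]] dist/row mm 11.365295659350439
```

```bash
python3 - <<'E'
from h import *
plan([.5018,.0093,.30],14,4)
E
```

```text
[[[0.07,0.1,1.13],[0,0,-3.49]],[[0.06,0.11,1.13],[0,0,-3.49]],[[0.06,0.11,1.13],[0,0,-3.49]],[[0.05,0.12,1.13],[0,0,-3.49]]] dist/row mm 11.397598824042472
```

Emit:
servo_tool --targets '[[[0.1, 0.1, 1.1], [0, 0, -3.5]], [[0.05, 0.1, 1.1], [0, 0, -3.5]], [[0.05, 0.1, 1.1], [0, 0, -3.5]], [[0.05, 0.12, 1.1], [0, 0, -3.5]], [[0, 0, 0], [0, 0, 0]], [[0, 0, 0], [0, 0, 0]], [[0, 0, 0], [0, 0, 0]]]'

```text
clock: 11.5
tool_pos: [0.5021, 0.0095, 0.302]
tool_rot: [[0.97, 0.241, 0.001], [0.241, -0.97, -0.0], [0.001, 0.0, -1.0]]
contact_force: [0.5, -0.1, -2.6]
finger_gap: 0.0207
```

```bash
python3 - <<'E'
from h import *
st=bot.state();print(st["tool_pos"],st["contact_force"],st["clock"])
plan([.5018,.0093,.235],14,4)
w=bot.camera("wrist")
for n,z in(("hook_foot",st["tool_pos"][2]-.1217),("bail_hinge",.041)):
  for d in bot.landmark_of(w,n)[:2]:print(n,d["uv"],d["score"],onz(w,d["uv"],z))
E
```

```text
[0.50208413 0.00949538 0.30203622] [ 0.54355534 -0.13914701 -2.55406757] 11.5
[[[-0.01,0.0,1.68],[0,0,-0.01]],[[-0.01,0.0,1.68],[0,0,-0.01]],[[-0.01,0.0,1.68],[0,0,-0.01]],[[-0.01,0.0,1.68],[0,0,-0.01]]] dist/row mm 16.75927719286911
hook_foot [321.9, 192.4] 0.87 [0.50449867 0.00571151 0.18033622]
hook_foot [482.8, 226.5] 0.55 [0.64722493 0.00960544 0.18033622]
bail_hinge [324.8, 155.4] 0.61 [0.50734121 0.01322551 0.041     ]
```

Emit:
servo_tool --targets '[[[0, -0.1, 1.8], [0, 0, 0]], [[0, 0, 1.8], [0, 0, 0]], [[0, 0, 1.8], [0, 0, 0]], [[0, 0, 1.8], [0, 0, 0]], [[0, 0, 1.0], [0, 0, 0]], [[0, 0, 0.8], [0, 0, 0]], [[0, 0, 0], [0, 0, 0]], [[0, 0, 0], [0, 0, 0]]]'

```text
clock: 12.45
tool_pos: [0.5019, 0.0104, 0.2119]
tool_rot: [[0.97, 0.243, 0.001], [0.243, -0.97, -0.0], [0.001, 0.0, -1.0]]
contact_force: [0.1, -0.5, -1.6]
finger_gap: 0.0211
```

Emit:
servo_tool --targets '[[[0, 0, 0.8], [0, 0, 0]], [[0, 0, 0.8], [0, 0, 0]], [[0, 0, 0.8], [0, 0, 0]], [[0, 0, 0.8], [0, 0, 0]], [[0, 0, 0.8], [0, 0, 0]], [[0, 0, 0], [0, 0, 0]], [[0, 0, 0], [0, 0, 0]]]'

```text
clock: 13.15
tool_pos: [0.5017, 0.0105, 0.1712]
tool_rot: [[0.97, 0.243, -0.0], [0.243, -0.97, 0.0], [-0.0, -0.0, -1.0]]
contact_force: [-0.3, 0.1, -1.0]
finger_gap: 0.0212
```

Emit:
servo_tool --targets '[[[0, 0, 0.3], [0, 0, 0]], [[0.5, 0, 0], [0, 0, 0]], [[0.5, 0, 0], [0, 0, 0]], [[0.4, 0, 0], [0, 0, 0]], [[0.3, 0, 0], [0, 0, 0]], [[0, 0, 0], [0, 0, 0]], [[0, 0, 0], [0, 0, 0]]]'

```text
clock: 13.85
tool_pos: [0.5182, 0.0146, 0.1683]
tool_rot: [[0.97, 0.243, -0.0], [0.243, -0.97, 0.0], [-0.0, -0.0, -1.0]]
contact_force: [-0.1, 0.6, -2.3]
finger_gap: 0.0214
```

```bash
python3 - <<'E'
from h import *
st=bot.state();print(st["tool_pos"],st["contact_force"],st["moment"],st["clock"])
t=bot.camera("top");w=bot.camera("wrist")
a=cv2.resize(t["image"][165:255,275:365],(400,400),interpolation=cv2.INTER_CUBIC)
c=proj(w,st["tool_pos"]-[0,0,.1217]).astype(int);print(c)
b=cv2.resize(w["image"][c[1]-50:c[1]+50,c[0]-50:c[0]+50],(400,400),interpolation=cv2.INTER_CUBIC)
cv2.imwrite("pics/t6.png",np.hstack([a,b])[:,:,::-1])
E
```

```text
[0.5181693  0.01464605 0.16826327] [-0.14135724  0.60577054 -2.32299427] [ 0.00054272  0.00391586 -0.04435187] 13.85
[320 187]
```

View pics/t6.png

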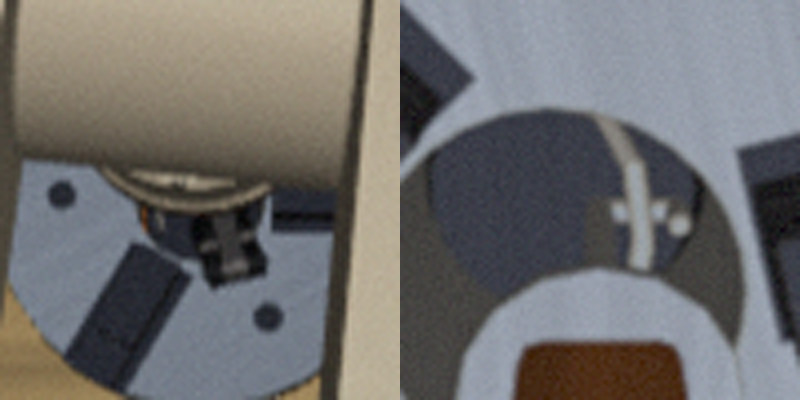

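In the wrist crop the wire at (640,210) lies over the foot, between shank (610) and tip (680), so it's caught. Now I lift to contact, then bring the bail upright over the axis.

Emit:
servo_tool --targets '[[[0, 0, -0.6], [0, 0, 0]], [[0, 0, -0.6], [0, 0, 0]], [[0, 0, -0.4], [0, 0, 0]], [[0, 0, 0], [0, 0, 0]], [[-0.4, 0, -0.1], [0, 0, 0]], [[-0.4, 0, -0.2], [0, 0, 0]], [[-0.4, 0, -0.1], [0, 0, 0]], [[0, 0, 0], [0, 0, 0]]]'

```text
clock: 14.75
tool_pos: [0.5061, 0.0115, 0.1886]
tool_rot: [[0.97, 0.243, 0.0], [0.243, -0.97, 0.0], [0.0, 0.0, -1.0]]
contact_force: [0.1, 0.1, -1.8]
finger_gap: 0.0211
```

Emit:
servo_tool --targets '[[[-0.3, -0.1, 0], [0, 0, 0]], [[-0.3, 0, -0.1], [0, 0, 0]], [[0, 0, -0.2], [0, 0, 0]], [[0, 0, -0.2], [0, 0, 0]], [[0, 0, 0], [0, 0, 0]], [[0, 0, 0], [0, 0, 0]]]'

```text
clock: 15.35
tool_pos: [0.5004, 0.0112, 0.1931]
tool_rot: [[0.97, 0.243, -0.001], [0.243, -0.97, 0.0], [-0.0, -0.0, -1.0]]
contact_force: [0.1, 0.3, -5.9]
finger_gap: 0.0207
```

The wrist force dropped by about 4 N with no side force, so the plug is hanging. I'll draw it up.

Emit:
servo_tool --targets '[[[0, 0, -0.4], [0, 0, 0]], [[0, 0, -0.8], [0, 0, 0]], [[0, 0, -1.0], [0, 0, 0]], [[0, 0, -1.0], [0, 0, 0]], [[0, 0, -1.0], [0, 0, 0]], [[0, 0, -1.0], [0, 0, 0]], [[0, 0, -1.0], [0, 0, 0]], [[0, 0, -1.0], [0, 0, 0]]]'

```text
clock: 16.15
tool_pos: [0.5005, 0.0112, 0.2662]
tool_rot: [[0.97, 0.243, 0.0], [0.243, -0.97, 0.0], [0.0, -0.0, -1.0]]
contact_force: [0.1, -0.2, -6.1]
finger_gap: 0.0215
```

Emit:
servo_tool --targets '[[[0, 0, -1.2], [0, 0, 0]], [[0, 0, -1.2], [0, 0, 0]], [[0, 0, -1.2], [0, 0, 0]], [[0, 0, -1.2], [0, 0, 0]], [[0, 0, -1.2], [0, 0, 0]], [[0, 0, -1.2], [0, 0, 0]], [[0, 0, -1.0], [0, 0, 0]], [[0, 0, -0.6], [0, 0, 0]]]'

```text
clock: 16.95
tool_pos: [0.5006, 0.0112, 0.3544]
tool_rot: [[0.97, 0.243, 0.001], [0.243, -0.97, -0.0], [0.001, 0.0, -1.0]]
contact_force: [-0.7, 0.2, -6.2]
finger_gap: 0.0209
```

```bash
python3 - <<'E'
from h import *
np.set_printoptions(precision=4,suppress=True)
st=bot.state();print(st["tool_pos"],st["contact_force"],st["clock"])
s=bot.camera("scene");w=bot.camera("wrist");t=bot.camera("top")
for n,p in(("tray",t),("tray",s),("plug",s),("plug",w),("bail_hinge",s),("bail_hinge",w)):
  for d in bot.landmark_of(p,n)[:2]:print(n,p["shot"],d["uv"],d["score"],onz(p,d["uv"],0))
for d in bot.outline_of(t,"tray")[:1]:
  r=cv2.minAreaRect(np.argwhere(d["mask"])[:,::-1].astype(np.float32));print(r)
  for c in cv2.boxPoints(r):print(c,onz(t,c,.018))
c=proj(s,st["tool_pos"]-[0,0,.13]).astype(int);print(c)
b=cv2.resize(s["image"][c[1]-60:c[1]+60,c[0]-60:c[0]+60],(400,400),interpolation=cv2.INTER_CUBIC)
b2=cv2.resize(w["image"][100:300,220:420],(400,400),interpolation=cv2.INTER_CUBIC)
cv2.imwrite("pics/s7.png",np.hstack([b,b2])[:,:,::-1])
E
```

```text
[0.5006 0.0112 0.3544] [-0.6817  0.2173 -6.182 ] 16.95
tray 23 [453.8, 228.6] 0.58 [ 0.4735 -0.2967  0.    ]
tray 21 [278.6, 177.3] 0.71 [ 0.465  -0.2877  0.    ]
plug 21 [331.0, 169.9] 0.63 [ 0.3127 -0.212   0.    ]
plug 22 [329.7, 171.6] 0.67 [ 0.5253 -0.0235  0.    ]
bail_hinge 21 [329.5, 176.9] 0.85 [ 0.3395 -0.187   0.    ]
bail_hinge 21 [236.7, 268.5] 0.37 [ 0.7585 -0.0466  0.    ]
bail_hinge 22 [329.7, 180.6] 0.84 [ 0.5289 -0.0374  0.    ]
((455.5, 229.5), (73.0, 109.0), 90.0)
[401. 193.] [ 0.5563 -0.1748  0.018 ]
[510. 193.] [ 0.5521 -0.4264  0.018 ]
[510. 266.] [ 0.3855 -0.4134  0.018 ]
[401. 266.] [ 0.3894 -0.1677  0.018 ]
[330 169]
```

View pics/s7.png

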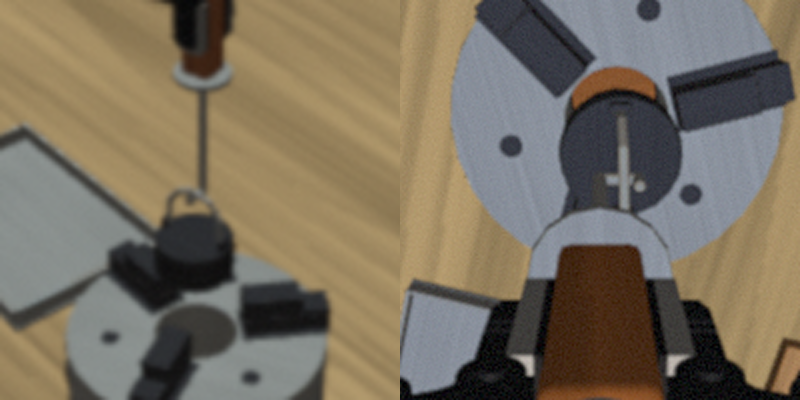

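The plug hangs upright on the bail, clear of the jaws (left crop: plug at (195,250), bail crown at (190,200) on the foot). Now to the tray at about (0.47,-0.29), slowly.

Emit:
servo_tool --targets '[[[-0.15, 0.37, 0], [0, 0, 0]], [[-0.3, 0.74, 0], [0, 0, 0]], [[-0.45, 1.11, 0], [0, 0, 0]], [[-0.57, 1.39, 0], [0, 0, 0]], [[-0.57, 1.39, 0], [0, 0, 0]], [[-0.57, 1.39, 0], [0, 0, 0]], [[-0.57, 1.39, 0], [0, 0, 0]], [[-0.57, 1.39, 0], [0, 0, 0]]]'

```text
clock: 18.25
tool_pos: [0.486, -0.0884, 0.3533]
tool_rot: [[0.97, 0.242, -0.0], [0.242, -0.97, -0.0], [-0.0, 0.0, -1.0]]
contact_force: [-0.1, 0.6, -5.1]
finger_gap: 0.0216
```

Emit:
servo_tool --targets '[[[-0.57, 1.39, 0], [0, 0, 0]], [[-0.57, 1.39, 0], [0, 0, 0]], [[-0.57, 1.39, 0], [0, 0, 0]], [[-0.57, 1.39, 0], [0, 0, 0]], [[-0.57, 1.39, 0], [0, 0, 0]], [[-0.57, 1.39, 0], [0, 0, 0]], [[-0.57, 1.39, 0], [0, 0, 0]], [[-0.57, 1.39, 0], [0, 0, 0]]]'

```text
clock: 19.05
tool_pos: [0.4689, -0.2071, 0.3532]
tool_rot: [[0.97, 0.243, -0.0], [0.243, -0.97, 0.0], [-0.0, -0.0, -1.0]]
contact_force: [-0.2, 0.3, -6.0]
finger_gap: 0.0212
```

Emit:
servo_tool --targets '[[[-0.57, 1.39, 0], [0, 0, 0]], [[-0.57, 1.39, 0], [0, 0, 0]], [[-0.57, 1.39, 0], [0, 0, 0]], [[-0.45, 1.11, 0], [0, 0, 0]], [[-0.3, 0.74, 0], [0, 0, 0]], [[-0.15, 0.37, 0], [0, 0, 0]], [[0, 0, 0], [0, 0, 0]], [[0, 0, 0], [0, 0, 0]]]'

```text
clock: 19.85
tool_pos: [0.4594, -0.2738, 0.3533]
tool_rot: [[0.97, 0.243, 0.0], [0.243, -0.97, 0.0], [0.0, -0.0, -1.0]]
contact_force: [0.2, -0.2, -5.8]
finger_gap: 0.0214
```

Emit:
servo_tool --targets '[[[0, 0, 0.8], [0, 0, 0]], [[0, 0, 1.5], [0, 0, 0]], [[0, 0, 2.0], [0, 0, 0]], [[0, 0, 2.0], [0, 0, 0]], [[0, 0, 2.0], [0, 0, 0]], [[0, 0, 2.0], [0, 0, 0]], [[0, 0, 1.5], [0, 0, 0]], [[0, 0, 1.0], [0, 0, 0]]]'

```text
clock: 20.65
tool_pos: [0.4591, -0.2737, 0.2239]
tool_rot: [[0.97, 0.243, -0.001], [0.243, -0.97, 0.001], [-0.001, -0.001, -1.0]]
contact_force: [0.9, 0.5, -5.2]
finger_gap: 0.021
```

Emit:
servo_tool --targets '[[[0, 0, 1.0], [0, 0, 0]], [[0, 0, 0.7], [0, 0, 0]], [[0, 0, 0.4], [0, 0, 0]], [[0, 0, 0.2], [0, 0, 0]], [[0, 0, 0], [0, 0, 0]], [[0, 0, 0], [0, 0, 0]]]'

```text
clock: 21.25
tool_pos: [0.4594, -0.2742, 0.2027]
tool_rot: [[0.97, 0.243, 0.0], [0.243, -0.97, -0.0], [0.0, 0.0, -1.0]]
contact_force: [-0.5, 0.2, -5.4]
finger_gap: 0.0213
```

Emit:
servo_tool --targets '[[[0, 0, 0.2], [0, 0, 0]], [[0, 0, 0.2], [0, 0, 0]], [[0, 0, 0.1], [0, 0, 0]], [[0, 0, 0.1], [0, 0, 0]], [[0, 0, 0], [0, 0, 0]], [[0, 0, 0], [0, 0, 0]]]'

```text
clock: 21.85
tool_pos: [0.4593, -0.2741, 0.1963]
tool_rot: [[0.97, 0.243, -0.0], [0.243, -0.97, 0.0], [0.0, -0.0, -1.0]]
contact_force: [0.3, 0.7, -5.4]
finger_gap: 0.021
```

Emit:
servo_tool --targets '[[[0, 0, 0.1], [0, 0, 0]], [[0, 0, 0.1], [0, 0, 0]], [[0, 0, 0.1], [0, 0, 0]], [[0, 0, 0.1], [0, 0, 0]], [[0, 0, 0.1], [0, 0, 0]], [[0, 0, 0.1], [0, 0, 0]], [[0, 0, 0], [0, 0, 0]], [[0, 0, 0], [0, 0, 0]]]'

```text
clock: 22.65
tool_pos: [0.4594, -0.2741, 0.1903]
tool_rot: [[0.97, 0.243, 0.0], [0.243, -0.97, 0.0], [0.0, -0.0, -1.0]]
contact_force: [0.0, -0.4, -5.2]
finger_gap: 0.0211
```

Emit:
servo_tool --targets '[[[0, 0, 0.1], [0, 0, 0]], [[0, 0, 0.1], [0, 0, 0]], [[0, 0, 0.1], [0, 0, 0]], [[0, 0, 0], [0, 0, 0]], [[0, 0, 0], [0, 0, 0]]]'

```text
clock: 23.15
tool_pos: [0.4593, -0.2741, 0.1873]
tool_rot: [[0.97, 0.243, 0.0], [0.243, -0.97, 0.0], [0.0, -0.0, -1.0]]
contact_force: [0.0, -0.3, -1.6]
finger_gap: 0.021
```

The plug is standing: the load went off at TCP z ≈ 0.188. To release it, I tip the bail towards +x, lower under the wire, then draw back.

Emit:
servo_tool --targets '[[[0.4, 0, 0.1], [0, 0, 0]], [[0.4, 0, 0.2], [0, 0, 0]], [[0.3, 0, 0.2], [0, 0, 0]], [[0, 0, 0.4], [0, 0, 0]], [[0, 0, 0.5], [0, 0, 0]], [[0, 0, 0.5], [0, 0, 0]], [[0, 0, 0], [0, 0, 0]], [[0, 0, 0], [0, 0, 0]]]'

```text
clock: 23.95
tool_pos: [0.4699, -0.2715, 0.1682]
tool_rot: [[0.97, 0.243, -0.0], [0.243, -0.97, 0.0], [-0.0, -0.0, -1.0]]
contact_force: [0.5, 0.1, -0.9]
finger_gap: 0.0212
```

```bash
python3 - <<'E'
from h import *
st=bot.state();print(st["tool_pos"],st["contact_force"],st["clock"])
s=bot.camera("scene");w=bot.camera("wrist")
c=proj(s,st["tool_pos"]-[0,0,.11]).astype(int)
b=cv2.resize(s["image"][c[1]-40:c[1]+40,c[0]-40:c[0]+40],(400,400),interpolation=cv2.INTER_CUBIC)
b2=cv2.resize(w["image"][120:270,245:395],(400,400),interpolation=cv2.INTER_CUBIC)
cv2.imwrite("pics/s8.png",np.hstack([b,b2])[:,:,::-1])
E
```

```text
[ 0.46988591 -0.27150969  0.16818651] [ 0.45865203  0.13792787 -0.93316667] 23.95
```

View pics/s8.png

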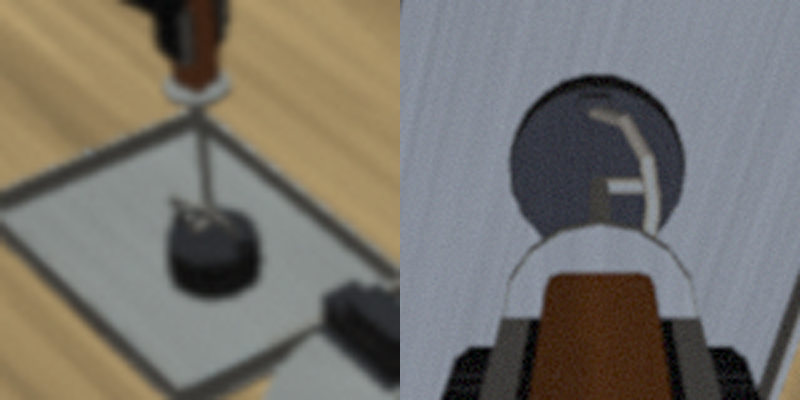

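The plug stands upright in the tray, with the bail leaning +x at crop (645,180) and the foot's tip beneath it. Next: draw back, then up.

Emit:
servo_tool --targets '[[[-0.4, 0, 0], [0, 0, 0]], [[-0.6, 0, 0], [0, 0, 0]], [[-0.7, 0, 0], [0, 0, 0]], [[-0.7, 0, 0], [0, 0, 0]], [[0, 0, 0], [0, 0, 0]], [[0, 0, 0], [0, 0, 0]]]'

```text
clock: 24.65
tool_pos: [0.4466, -0.2775, 0.1685]
tool_rot: [[0.97, 0.242, 0.0], [0.242, -0.97, -0.0], [0.0, 0.0, -1.0]]
contact_force: [0.4, 0.6, -1.4]
finger_gap: 0.021
```

Emit:
servo_tool --targets '[[[0, 0, -0.5], [0, 0, 0]], [[0, 0, -0.8], [0, 0, 0]], [[0, 0, -1.0], [0, 0, 0]], [[0, 0, -2.0], [0, 0, 0]], [[0, 0, -3.0], [0, 0, 0]], [[0, 0, -3.5], [0, 0, 0]], [[0, 0, -3.5], [0, 0, 0]], [[0, 0, -3.0], [0, 0, 0]]]'

```text
clock: 25.45
tool_pos: [0.4467, -0.2771, 0.3442]
tool_rot: [[0.97, 0.243, 0.001], [0.243, -0.97, -0.001], [0.001, 0.001, -1.0]]
contact_force: [0.9, -0.1, -2.2]
finger_gap: 0.0211
```

```bash
python3 - <<'E'
from h import *
np.set_printoptions(precision=4,suppress=True)
st=bot.state();print(st["tool_pos"],st["contact_force"],st["clock"],yaw())
s=bot.camera("scene");t=bot.camera("top");w=bot.camera("wrist")
for n in("plug","bail_hinge"):
    for p in(s,t,w):
        for d in bot.landmark_of(p,n)[:1]:print(n,p["shot"],d["uv"],d["score"],onz(p,d["uv"],.004 if n=="plug" else .039))
plan([.40,.0,.345],0,8,y0=14); plan([.395,.232,.345],-2.2,8,p0=[.40,0,.345],y0=0)
E
```

```text
[ 0.4467 -0.2771  0.3442] [ 0.9009 -0.1055 -2.1753] 25.45 14.066889759897832
plug 26 [277.9, 179.1] 0.54 [ 0.4745 -0.2772  0.004 ]
plug 27 [444.9, 229.5] 0.81 [ 0.4714 -0.2749  0.004 ]
plug 28 [333.6, 145.5] 0.91 [ 0.4678 -0.2716  0.004 ]
bail_hinge 26 [280.7, 170.3] 0.83 [ 0.4661 -0.2695  0.039 ]
bail_hinge 27 [447.4, 229.5] 0.89 [ 0.4684 -0.2717  0.039 ]
bail_hinge 28 [336.3, 151.6] 0.8 [ 0.4707 -0.274   0.039 ]
[[[0.27,-3.5,-0.06],[0,0,1.75]],[[0.17,-3.51,-0.06],[0,0,1.75]],[[0.06,-3.51,-0.06],[0,0,1.75]],[[-0.05,-3.51,-0.06],[0,0,1.75]],[[-0.16,-3.51,-0.06],[0,0,1.75]],[[-0.26,-3.5,-0.06],[0,0,1.75]],[[-0.37,-3.49,-0.06],[0,0,1.75]],[[-0.48,-3.48,-0.06],[0,0,1.75]]] dist/row mm 35.13530323907443
[[[-0.06,-2.9,-0.0],[0,0,0.28]],[[-0.08,-2.9,-0.0],[0,0,0.28]],[[-0.09,-2.9,-0.0],[0,0,0.28]],[[-0.1,-2.9,-0.0],[0,0,0.28]],[[-0.12,-2.9,-0.0],[0,0,0.28]],[[-0.13,-2.9,-0.0],[0,0,0.28]],[[-0.15,-2.9,-0.0],[0,0,0.28]],[[-0.16,-2.9,-0.0],[0,0,0.28]]] dist/row mm 29.006734131921853
```

Emit:
servo_tool --targets '[[[0.3, -3.5, 0], [0, 0, 1.8]], [[0.2, -3.5, 0], [0, 0, 1.8]], [[0.1, -3.5, 0], [0, 0, 1.8]], [[0, -3.5, 0], [0, 0, 1.8]], [[-0.2, -3.5, 0], [0, 0, 1.8]], [[-0.3, -3.5, 0], [0, 0, 1.8]], [[-0.4, -3.5, 0], [0, 0, 1.8]], [[-0.5, -3.5, 0], [0, 0, 1.7]]]'

```text
clock: 26.7
tool_pos: [0.4003, 0.0012, 0.341]
tool_rot: [[1.0, -0.006, -0.0], [-0.006, -1.0, 0.0], [-0.0, -0.0, -1.0]]
contact_force: [0.4, 0.6, -1.4]
finger_gap: 0.0209
```

Emit:
servo_tool --targets '[[[0, -2.9, 0], [0, 0, 0.3]], [[0, -2.9, 0], [0, 0, 0.3]], [[0, -2.9, 0], [0, 0, 0.3]], [[0, -2.9, 0], [0, 0, 0.3]], [[0, -2.9, 0], [0, 0, 0.3]], [[0, -2.9, 0], [0, 0, 0.3]], [[0, -2.9, 0], [0, 0, 0.2]], [[0, -2.0, 0], [0, 0, 0.2]]]'

```text
clock: 27.5
tool_pos: [0.4054, 0.2245, 0.3408]
tool_rot: [[0.999, -0.042, -0.001], [-0.042, -0.999, -0.0], [-0.001, 0.0, -1.0]]
contact_force: [-0.6, -0.2, -1.6]
finger_gap: 0.0209
```

```bash
python3 - <<'E'
from h import *
np.set_printoptions(precision=4,suppress=True)
bot.camera("top");bot.camera("top")
st=bot.state();print(st["tool_pos"],st["contact_force"],st["clock"],yaw())
plan([.4046,.2316,.30],-2.25,4)
E
```

```text
[0.4054 0.2246 0.3405] [ 0.4412 -1.0956 -1.1199] 27.6 -2.3192477602513493
[[[-0.03,-0.17,1.01],[0,0,-0.02]],[[-0.03,-0.17,1.01],[0,0,-0.02]],[[-0.03,-0.17,1.01],[0,0,-0.02]],[[-0.03,-0.17,1.01],[0,0,-0.02]]] dist/row mm 10.28542729040847
```

Emit:
servo_tool --targets '[[[-0.1, -0.4, 1.5], [0, 0, 0]], [[0, -0.3, 3.0], [0, 0, 0]], [[0, 0, 3.5], [0, 0, 0]], [[0, 0, 3.5], [0, 0, 0]], [[0, 0, 3.0], [0, 0, 0]], [[0, 0, 2.5], [0, 0, 0]], [[0, 0, 1.3], [0, 0, 0]], [[0, 0, 0], [0, 0, 0]]]'

```text
clock: 28.4
tool_pos: [0.4042, 0.2291, 0.1566]
tool_rot: [[0.999, -0.043, -0.003], [-0.043, -0.999, -0.001], [-0.003, 0.001, -1.0]]
contact_force: [0.1, 0.7, -1.2]
finger_gap: 0.0212
```

Emit:
servo_tool --targets '[[[0, 0, 0], [0, 0, 0]], [[0, 0, 0], [0, 0, 0]]]'

```text
clock: 28.6
tool_pos: [0.4056, 0.23, 0.1596]
tool_rot: [[0.999, -0.043, 0.002], [-0.043, -0.999, 0.001], [0.002, -0.001, -1.0]]
contact_force: [-0.9, 0.1, -1.2]
finger_gap: 0.0209
```

```bash
python3 - <<'E'
from h import *
np.set_printoptions(precision=4,suppress=True)
st=bot.state();print(st["tool_pos"],st["contact_force"],st["clock"],yaw())
plan([.4046,.2316,.1560],-2.25,1)
w=bot.camera("wrist");s=bot.camera("scene")
for p in(w,s):
  for n in("hook","rack_notch"):
    for d in bot.landmark_of(p,n)[:3]:print(p["shot"],n,np.array(d["uv"]),d["score"],onz(p,d["uv"],.127))
E
```

```text
[0.4056 0.23   0.1596] [-0.9104  0.104  -1.1656] 28.6 -2.4499838631535966
[[[-0.11,-0.16,0.36],[0,0,-0.2]]] dist/row mm 4.038923022345412
31 hook [319.  232.1] 0.84 [0.4047 0.228  0.127 ]
31 hook [194.2 284.6] 0.84 [0.3276 0.1968 0.127 ]
31 hook [159.1 159.6] 0.75 [0.3204 0.274  0.127 ]
31 rack_notch [472.  100.9] 0.91 [0.4863 0.2975 0.127 ]
32 hook [423.7 229.1] 0.8 [0.3973 0.23   0.127 ]
32 hook [461.1 231.6] 0.8 [0.3368 0.2899 0.127 ]
32 rack_notch [418.1 267.6] 0.88 [0.4947 0.3006 0.127 ]
```

Emit:
servo_tool --targets '[[[-0.1, -0.15, 0.25], [0, 0, -0.2]], [[0.5, 0, 0], [0, 0, 0]], [[1.0, 0, 0], [0, 0, 0]], [[1.0, 0, 0], [0, 0, 0]], [[0.8, 0, 0], [0, 0, 0]], [[0.5, 0, 0], [0, 0, 0]], [[0, 0, 0], [0, 0, 0]]]'

```text
clock: 29.6
tool_pos: [0.4427, 0.2298, 0.1556]
tool_rot: [[0.999, -0.04, -0.0], [-0.04, -0.999, -0.0], [-0.0, 0.0, -1.0]]
contact_force: [-0.4, 0.6, -1.2]
finger_gap: 0.0213
```

Emit:
servo_tool --targets '[[[0.5, 0, 0], [0, 0, 0]], [[0.5, 0, 0], [0, 0, 0]], [[0, 0, 0], [0, 0, 0]], [[0, 0, 0], [0, 0, 0]]]'

```text
clock: 30.0
tool_pos: [0.452, 0.2295, 0.1558]
tool_rot: [[0.999, -0.039, -0.0], [-0.039, -0.999, 0.0], [-0.0, -0.0, -1.0]]
contact_force: [0.2, -0.4, -2.1]
finger_gap: 0.0212
```

Emit:
servo_tool --targets '[[[0.8, 0, 0], [0, 0, 0]], [[0.8, 0, 0], [0, 0, 0]], [[0.8, 0, 0], [0, 0, 0]], [[0.6, 0, 0], [0, 0, 0]], [[0, 0, 0], [0, 0, 0]], [[0, 0, 0.2], [0, 0, 0]], [[0, 0, 0.15], [0, 0, 0]], [[0, 0, 0], [0, 0, 0]]]'

```text
clock: 30.8
tool_pos: [0.4817, 0.2284, 0.1521]
tool_rot: [[0.999, -0.039, -0.0], [-0.039, -0.999, 0.0], [-0.0, 0.0, -1.0]]
contact_force: [0.3, 0.3, -2.3]
finger_gap: 0.0214
```

Emit:
servo_tool --targets '[[[0, 0, 0.05], [0, 0, 0]], [[0, 0, 0], [0, 0, 0]], [[0, 0, 0], [0, 0, 0]]]'

```text
clock: 31.1
tool_pos: [0.482, 0.2284, 0.1519]
tool_rot: [[0.999, -0.039, 0.0], [-0.039, -0.999, 0.0], [0.0, -0.0, -1.0]]
contact_force: [0.9, -0.2, -0.6]
finger_gap: 0.0209
```

Emit:
servo_tool --targets '[[[0, 0, 0.05], [0, 0, 0]], [[0, 0, 0], [0, 0, 0]], [[0, 0, 0], [0, 0, 0]]]'

```text
clock: 31.4
tool_pos: [0.4821, 0.2285, 0.1517]
tool_rot: [[0.999, -0.039, 0.0], [-0.039, -0.999, 0.0], [0.0, -0.0, -1.0]]
contact_force: [-2.3, -0.7, 5.5]
finger_gap: 0.0212
```

Emit:
servo_tool --targets '[[[0, 0, 0], [0, 0, 0]], [[0, 0, 0], [0, 0, 0]], [[0, 0, 0], [0, 0, 0]], [[0, 0, 0], [0, 0, 0]], [[0, 0, 0], [0, 0, 0]], [[0, 0, 0], [0, 0, 0]], [[0, 0, 0], [0, 0, 0]], [[0, 0, 0], [0, 0, 0]]]' --fingers 1

```text
clock: 32.2
tool_pos: [0.4821, 0.2284, 0.1513]
tool_rot: [[0.999, -0.039, -0.0], [-0.039, -0.999, 0.0], [-0.0, -0.0, -1.0]]
contact_force: [-0.5, 0.1, -0.0]
finger_gap: 0.0851
```

Emit:
servo_tool --targets '[[[0, 0, -1.0], [0, 0, 0]], [[0, 0, -2.0], [0, 0, 0]], [[0, 0, -3.0], [0, 0, 0]], [[0, 0, -3.0], [0, 0, 0]], [[0, 0, -3.0], [0, 0, 0]], [[-2.0, 2.0, -3.0], [0, 0, 0]], [[-1.0, 2.0, -2.0], [0, 0, 0]], [[0, 0, 0], [0, 0, 0]]]'

```text
clock: 33.0
tool_pos: [0.4501, 0.1884, 0.3255]
tool_rot: [[0.999, -0.04, 0.006], [-0.04, -0.999, 0.001], [0.005, -0.001, -1.0]]
contact_force: [-0.3, -0.1, -0.0]
finger_gap: 0.0853
```

```bash
python3 - <<'E'
from h import *
np.set_printoptions(precision=4,suppress=True)
s=bot.camera("scene");t=bot.camera("top");w=bot.camera("wrist")
st=bot.state();print(st["tool_pos"],st["contact_force"],st["clock"],st["finger_gap"])
for n,z in(("hook",.125),("plug",.004),("bail_hinge",.039),("oil_can",0),("chuck_key",0),("reamer",.125)):
    for p in(s,t,w):
        for d in bot.landmark_of(p,n)[:3]:print(n,p["shot"],np.array(d["uv"]),round(d["score"],2),onz(p,d["uv"],z))
R=lambda im,l,tp,r,b,W,H:cv2.resize(im[tp:b,l:r],(W,H),interpolation=cv2.INTER_CUBIC)
a=R(s["image"],230,140,480,340,500,400);b=R(t["image"],395,185,515,275,300,225);c=R(w["image"],260,40,400,121,300,175)
cv2.imwrite("pics/end.png",np.hstack([a,np.vstack([b,c])])[:,:,::-1])
E
```

```text
[0.4506 0.1897 0.3212] [ 0.0651  0.0694 -0.6587] 33.15 0.08514661164358472
hook 33 [433.  210.2] 0.81 [0.3284 0.1992 0.125 ]
hook 33 [459.  233.5] 0.79 [0.3436 0.2897 0.125 ]
hook 33 [397.8 244.3] 0.62 [0.4775 0.2247 0.125 ]
hook 34 [199.8 312.1] 0.7 [0.3029 0.2587 0.125 ]
hook 35 [349.8 130.4] 0.57 [0.4826 0.2276 0.125 ]
hook 35 [201.7 178.1] 0.57 [0.3248 0.1837 0.125 ]
hook 35 [185.4  94.9] 0.55 [0.3207 0.2685 0.125 ]
plug 33 [280.8 177.9] 0.74 [ 0.4641 -0.2764  0.004 ]
plug 34 [448.5 230.2] 0.61 [ 0.4697 -0.2832  0.004 ]
plug 35 [361.8 262.3] 0.51 [0.5095 0.0112 0.004 ]
bail_hinge 33 [279.7 170.4] 0.84 [ 0.4688 -0.271   0.039 ]
bail_hinge 34 [444.5 229.6] 0.92 [ 0.4683 -0.2652  0.039 ]
oil_can 33 [294.3 324.8] 0.62 [0.7407 0.1776 0.    ]
oil_can 34 [249.7 125.1] 0.74 [0.7307 0.1789 0.    ]
oil_can 35 [520.9 153.2] 0.63 [0.7366 0.1731 0.    ]
oil_can 35 [517.5 284.7] 0.61 [ 0.7606 -0.0411  0.    ]
chuck_key 33 [239.  270.6] 0.71 [ 0.7574 -0.037   0.    ]
chuck_key 34 [343.3 111.1] 0.87 [ 0.7619 -0.0471  0.    ]
chuck_key 34 [445.7 230.8] 0.24 [ 0.4687 -0.2776  0.    ]
chuck_key 35 [516.4 282.4] 0.61 [ 0.7583 -0.0368  0.    ]
reamer 33 [443.1 288.6] 0.84 [0.4954 0.3694 0.125 ]
reamer 34 [250.8 122.2] 0.67 [0.6983 0.1582 0.125 ]
```

View pics/end.png

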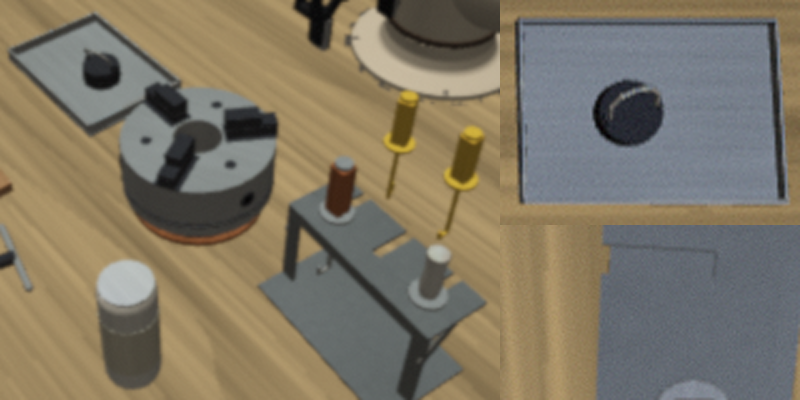

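The last picture shows the plug upright in the tray at (100,70) and, from the top, (628,112). The hook hangs in its notch at (340,195), and the reamer, can and key look unmoved. The gripper is clear, so I'm handing in.

```bash
python3 -c "
from bench import bot
print(bot.hand_in(), bot.state()['clock'])"
```

```text
the job is handed in; nothing more can be done
the job is handed in; nothing more can be done
```

The job is done and handed in at about 33 s of the 72 s allowed. I took the wooden-handled hook from the rack, caught the bail, which leaned towards world +x, and drew the plug up out of the chuck. The plug now stands upright in the tray at about (0.47, -0.27), and the hook hangs in its own notch again.

**Last checks:**
- **Plug:** it stands upright in the tray, with its bail tipped to one side. At set-down the load came off the wrist smoothly, so it was not dropped.
- **Hook:** its guard measures (0.483, 0.228), within about 1 mm of where it started. The gripper was open and clear of everything.
- **Left alone:** the oil can, the chuck key, the reamer and the yellow hooks look unmoved.
- **Forces:** the readings after each move never passed about 7 N.

**Disagreements:** the views differed by 5–10 mm on a few points. The final wrist view also reported a plug back in the chuck, with a low score of 0.51. The pictures show that is false: the bore is empty.

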